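# Clamp a sealed tray in the labelling nest

### The job

Clamp the sealed food tray in the steel labelling nest so it cannot shift while it is stamped: hold the carriage's release bar up, slide the carriage against the tray until the tray has pushed the sprung end pad about half-way in, then let the bar go so its pins drop fully into the nearest notches and lock, nudging the carriage a little if they come to rest between notches. Do not crush the tray or force the pins sideways against the notches, leave the tray flat in its bed, and leave the other things on the table alone.

Things in the scene. Friction and masses are not known exactly. Their poses are not given: they have to be found in the camera images.
- nest: labelling nest fixed to the table: steel base plate 160 x 334 x 8 mm (x, y, z). Origin at the centre of its underside; its y axis is the slide direction and points from the carriage to the sprung end pad. The tray bed is the plate's top, 8 mm up, between two low white guides (tops 24 mm up, 78 mm apart). An aluminium end block, 62 mm high, stands at its +y end
- rack_line (a point): point of the nest on the middle of the -x rack strip, at land height (28 mm over the table); axes as the nest's. A like strip runs at the +x side. Along y: 6.2 mm wide lands, 7.8 mm wide notches, pitch 14 mm. Where the notches lie along y is not known: the strips are bolted through slots and shift by up to 7 mm, while this point does not
- carriage (a joint): slide of the aluminium carriage along the nest's +y, m: 0 = fully back, 0.090 = end. Drags with about 4 N. Starts between 0.002 and 0.022, in a notch-free stretch where the bar is down; the first land blocks it until the bar is lifted. Saddle plate 152 x 54 mm, top 37 mm over the table; two spring barrels, tops 68 mm over the table, stand on it at the nest's x = -64 and +64 mm
- release_bar (a joint): lift of the release bar over the carriage, m: 0 = down (pins at the bottom of a notch, locked), 0.007 = pins resting on top of the lands (not locked), over 0.0075 = pins clear so that the carriage can slide, 0.013 = upper stop. A spring pulls it down; holding it up takes about 6 N at the bottom and 9 N at the top
- bar_grip (a point): middle of the release bar's black grip: 84 mm long along the nest's x, 13 mm thick along the slide direction, 16 mm high; this point is its centre, 94 mm over the table when the bar is down. Moves with carriage and bar. Free space all round it down to the saddle plate; it lies 33 mm behind the stop face
- lock_pins (a point): the two round cross pins, 6 mm thick, at the feet of the release bar's legs (x = -64 and +64 mm of the nest), 70 mm below the bar's centre line; they drop into the notches of the racks. This point is midway between the pins. Side loads over 25 N bend them
- stop_face (a point): upright aluminium stop plate at the carriage's front, 110 mm wide, reaching 59 mm over the table; it pushes the tray's rim. This point is on its front face, 48 mm over the table; y is the slide direction
- end_pad (a joint): travel of the sprung rubber-faced end pad, m: 0 = out, 0.012 = half-way, 0.024 = bottomed. Its spring pushes back with 3 N at first touch, rising evenly to 9 N when bottomed; 90 mm wide plate reaching from 25 to 59 mm over the table
- pad_face (a point): centre of the face of the end pad, 42 mm over the table
- tray: sealed film-topped food tray of about 0.25 kg, rim 100 mm wide (x) by 135 mm long (y, along the slide), 47 mm high, lying loose in the nest's bed between stop plate and end pad, at first touching neither. Origin at the underside; the rim reaches 68 mm to its +y and 67 mm to its -y, at 42 to 45 mm over its underside. More than 18 N from the stop plate crushes it
- date_stamp: dark hand stamp 38 x 60 x 80 mm standing on the table, a bystander; origin under its centre
- label_roll: white label roll, 84 mm across, 46 mm high, a bystander; origin under its centre
- calculator: grey desk calculator 112 x 68 x 14 mm, a bystander; origin under its centre
- marker: black and white marker pen, 17 x 135 x 16 mm, a bystander; origin under its centre

How it is judged:
On the way, in this order (a step that is already met when the one before it is completed fails the run):
1. the release bar is held up, its pins clear of the racks, before the tray is pressed (value of joint release_bar above 0.0075 m and value of joint end_pad below 0.001 m), for 0.2 s.
2. with the bar still up, the carriage has pressed the tray against the end pad and pushed it in by more than 3.5 mm (value of joint release_bar above 0.006 m and value of joint end_pad above 0.0035 m), for 0.1 s.
At the end, for the whole second after the job is handed in: The release bar is fully down (within 1.5 mm) with its pins in the notches, the tray lies flat and straight in the bed, touching the stop plate, and holds the end pad pressed between 3.5 and 20.5 mm of its 24 mm (half-way, give or take most of a notch); everything is at rest and released (value of joint release_bar below 0.0015 m and value of joint end_pad between 0.0035 and 0.0205 m and contact force between tray and carriage_c0 above 0.5 N and angle between tray's own z axis and vertical below 0.05 rad and angle between the y axis of tray and the y axis of nest, either way round below 0.1 rad and linear speed of tray below 0.01 m/s and velocity of joint carriage below 0.005 m/s).
It fails at once if the tray is crushed: more than 18 N from the stop plate (contact force between tray and carriage_c0 above 18 N).
It fails at once if a lock pin is forced against its notch with more than 25 N (contact force between any of release_bar_c0, release_bar_c1 and anything else above 25 N).
It fails at once if a bystander (stamp, label roll, calculator, marker) is moved by more than 20 mm (distance of any of date_stamp, label_roll, calculator, marker from where it was at the start of the episode above 0.02 m).
It also fails if it takes over 67 s, if anything falls off the work surface, if the arm or the gripper's body presses on something with over 40 N, if the wrist force passes 120 N, or if a joint passes its speed limit or range.

### The arm

A 7-joint arm with a two-finger parallel gripper is mounted at the origin on the work surface; the furniture and walls round the work are solid. World frame = base frame: x ahead of the robot, y to its left, z up, the work surface at z = 0. Lengths are in m, angles in rad, forces in N, time in s.
With the tool pointing down it reaches from about 0.425 to 0.95 m from the base axis. Payload 4.7 kg.
Tool frame: the origin (TCP) lies at the very end of the fingers, on their centre line; the grasp point (between the pads) lies 19 mm behind it; z points along the fingers, y is the line along which they close (so a half turn about z gives the same grasp; the last joint's range is limited). The gripper opens to 85 mm and grips with 20 to 120 N. Pads are 22 mm wide; open, the fingers measure 114 mm over their backs; the gripper's body (76 mm by 85 mm) begins 54 mm behind the grasp point. The pads swing forward as they close: fully open they stand 13 mm farther back than shut.
Start: joints at [1.16, 0.469, -0.049, 1.532, 0.024, 1.141, -0.082], TCP at [0.252, -0.626, 0.231] pointing down, gripper open.
Joint ranges: [-2.59, 2.59], [-0.33, 1.99], [-1.39, 1.29], [0.1, 2.45], [-1.04, 4.18], [0.21, 1.99], [-2.66, 2.66]. Speed limits (rad/s): [2.57, 2.57, 3.14, 3.14, 3.14, 3.14, 3.14].

### API

Orientations are given as a rotation vector (axis times angle).
In Python, from station import bot gives the robot as it stands. The module is installed in compiled form; this text tells all that it offers.
- The arm moves only by the tool apply_moves, never from a script. Its argument "rows" is a list of rows, each a list of 3 entries, a list of its own where there are three numbers: the shift along the tool's x, y, z in cm, then the turn, a rotation vector about the tool's x, y, z in rad, then the closure in counts, from 0 (fully open) to 255 (shut). In form: [[[dx, dy, dz], [rx, ry, rz], fingers], ...]. A call has exactly 5 rows; each row is the pose to reach, as a shift and turn from the pose commanded when the call began, along the tool's axes at that moment; what a row does not reach only later rows make up. A row lasts 1/10 s, in which the tool goes at most 50 mm and 8.59 degrees, less where a joint would pass 70% of its speed; a pose out of reach is approached as far as the arm can. A call with a gripper value outside its range is refused whole. The fingers move at their own pace and stop on an object; "force" is the grip in N (left out, the last holds). Time passes only in rows, so rows that repeat a pose let the fingers close, or fill a call up. It gives the time, the measured TCP pose, the force, the opening and the grip force at its end, in the units of the state.
- bot.read_state(): the state, without advancing time (a new reading comes with each control period).
- bot.capture(name): name is "scene" or "top"; returns the picture (384x512x3 uint8, red, green, blue); there is no depth.
- bot.calibration(name): a dict with "K" (3x3 intrinsics, pixels), "rvec" (rotation vector, rad) and "tvec" (3), from world to camera coordinates, as OpenCV has them. Camera axes: x right, y down, z forward; pixel columns grow to the right and rows downward; lengths in m; the calibration is good to about 2 mm. A picture is of the moment at which its call begins. calibration takes no time and is no camera call.
- bot.job_done(): hands the job in; it is judged then, once.
The state is a dict: "t": time; "q": joint angles; "qvel": joint speeds; "joint_torque": joint torques, N m; "tcp_pos": TCP position; "tcp_rot": TCP orientation; "contact_force": force on the tool from outside, world axes, zero at the start; "torque": the same for the moment, N m; "grip_width": finger opening in m; "finger_force": force on a finger pad.
Only numpy, scipy, OpenCV 4.12 (cv2) and the standard library are available. Lean on these libraries where they do the work, as an engineer would, in place of code of your own. Each camera call takes 0.05 s, during which the arm holds its last target. There are 200 camera calls.

## Working session

There is one attempt and no reset: what is moved stays moved. The work goes in short steps, Python scripts to look and compute and a tool call to move; the robot and the scene stay as the last step left them, time stands still between calls to the robot, and variables do not carry over. Pictures are saved under pics/ and viewed, at most 10 in all, crops included, and the job is handed in when it is done.

Besides the shell and the picture viewer there is one more tool, called after "Request:" in YAML: its name, and indented under it one key for each argument. apply_moves: Moves the arm, as the interface text tells. Its arguments: {"type":"object","properties":{"rows":{"type":"array","items":{"type":"array"}},"force":{"type":"number"}},"required":["rows"]}

```bash
mkdir -p pics; python3 - <<'E'
from station import bot
import cv2
for n in("scene","top"):
    cv2.imwrite(f"pics/{n}0.png",bot.capture(n)[:,:,::-1]); print(n,bot.calibration(n))
s=bot.read_state(); print(s)
E
```

```text
scene {'K': array([[356.20763397,   0.        , 253.86302063],
       [  0.        , 356.20763397, 184.3261778 ],
       [  0.        ,   0.        ,   1.        ]]), 'rvec': array([ 1.15700403, -2.14214388,  1.14760064]), 'tvec': array([0.22779825, 0.29560778, 0.91106936])}
top {'K': array([[392.82684169,   0.        , 257.96700568],
       [  0.        , 392.82684169, 186.87444766],
       [  0.        ,   0.        ,   1.        ]]), 'rvec': array([ 2.18175759, -2.11680212,  0.15140112]), 'tvec': array([-0.04642443,  0.50598218,  1.1105625 ])}
{'t': 0.1, 'q': array([ 1.16013272,  0.469382  , -0.04858896,  1.53354821,  0.02412283,
        1.14100009, -0.08228567]), 'qvel': array([-0.00123956, -0.0015337 ,  0.00061421, -0.00127042, -0.00018778,
        0.00103512,  0.0001164 ]), 'joint_torque': array([-4.33922423e-04, -5.11517286e+01, -4.77404846e-02, -2.38391304e+01,
        1.06718985e-02,  4.37395953e-03,  1.21709226e-05]), 'tcp_pos': array([ 0.25129008, -0.62592966,  0.23036316]), 'tcp_rot': array([-3.08284804e+00, -5.95787420e-01,  6.49527377e-04]), 'contact_force': array([ 0.43003815, -0.74995466,  0.05606305]), 'torque': array([0.04954813, 0.06687182, 0.01181342]), 'finger_force': 0.0, 'grip_width': 0.0852499526802841}
```

View pics/scene0.png

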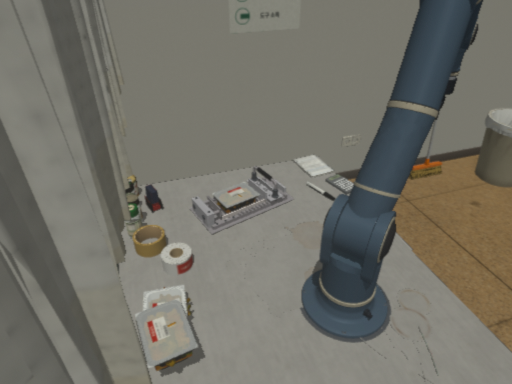

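View pics/top0.png

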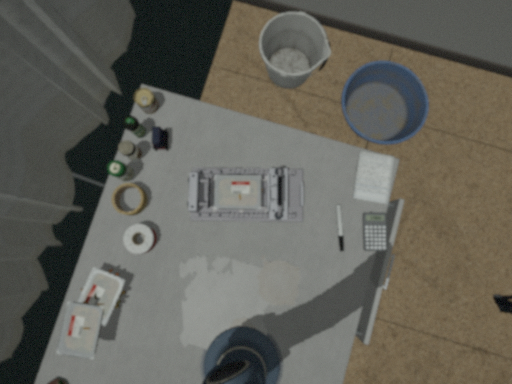

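The top picture shows the nest at about (188–304, 167–220), with the carriage on the right near (275,193) and the end block on the left near (197,192). I'll crop it and measure in more detail.

```bash
cat > h.py <<'E'
import numpy as np,cv2
from station import bot
def cam(n):
    c=bot.calibration(n); R=cv2.Rodrigues(c["rvec"])[0]; return c["K"],R,np.array(c["tvec"]).ravel()
def ray(n,u,v,z):
    K,R,t=cam(n); o=-R.T@t; d=R.T@np.linalg.solve(K,[u,v,1.]); return o+d*(z-o[2])/d[2]
def proj(n,p):
    K,R,t=cam(n); q=K@(R@np.asarray(p,float)+t); return q[:2]/q[2]
E
python3 - <<'E'
import cv2,numpy as np
from h import *
t=cv2.imread("pics/top0.png"); s=cv2.imread("pics/scene0.png")
a=cv2.resize(t[160:226,182:312],None,fx=6,fy=6,interpolation=cv2.INTER_CUBIC)
b=cv2.resize(s[160:232,186:296],None,fx=7,fy=7,interpolation=cv2.INTER_CUBIC)
cv2.imwrite("pics/topc.png",a); cv2.imwrite("pics/scenec.png",b)
for p in [(188,193),(304,193),(246,167),(246,220)]: print(p,ray("top",*p,0.01))
E
```

```text
(188, 193) [0.48600292 0.17638389 0.01      ]
(304, 193) [ 0.49649166 -0.16863147  0.01      ]
(246, 167) [0.56989212 0.00665052 0.01      ]
(246, 220) [0.41110241 0.00121177 0.01      ]
```

View pics/topc.png

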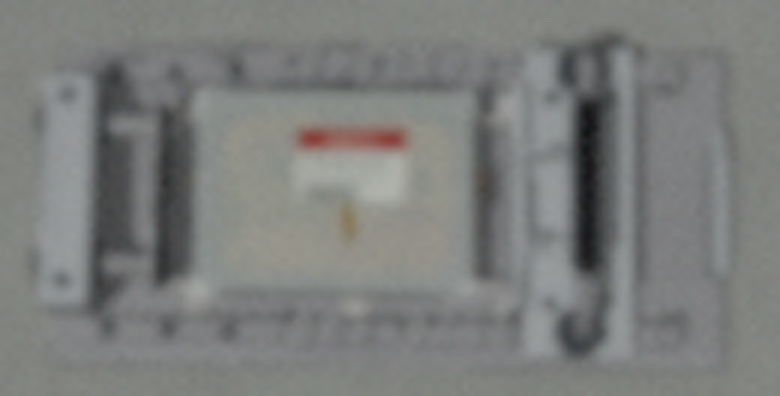

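View pics/scenec.png

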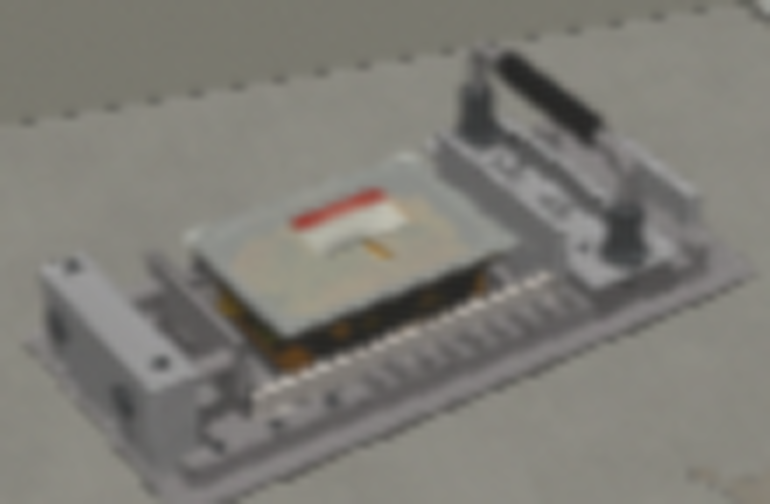

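The zoomed crops show the black grip at about (590,183) in the top crop, the tray rim at x 192–477, and the pad plate near x 155. The slide direction is image left, roughly world +y. Next I'll triangulate the grip and get the nest's yaw.

```bash
cat >> h.py <<'E'
def grip(img,n,roi,th=55):
    x0,y0,x1,y1=roi; g=cv2.cvtColor(img[y0:y1,x0:x1],cv2.COLOR_BGR2GRAY)
    m=(g<th).astype(np.uint8); k,l,st,c=cv2.connectedComponentsWithStats(m)
    return [(st[i,4],c[i]+[x0,y0],cv2.minAreaRect(np.argwhere(l==i)[:,::-1].astype(np.float32)+[[x0,y0]])) for i in range(1,k) if st[i,4]>12]
E
python3 - <<'E'
from h import *
t=cv2.imread("pics/top0.png"); s=cv2.imread("pics/scene0.png")
for th in(60,75):
    print(grip(t,"top",(270,172,290,212),th)); print(grip(s,"scene",(250,162,280,185),th))
# projected lines: nest yaw from edges of base plate in top (Canny/LSD)
g=cv2.cvtColor(t,cv2.COLOR_BGR2GRAY)
L=cv2.createLineSegmentDetector().detect(g[155:232,178:316])[0][:,0]+[178,155,178,155]
for l in L:
    if np.hypot(l[2]-l[0],l[3]-l[1])>15:
        a=ray("top",l[0],l[1],.03);b=ray("top",l[2],l[3],.03);d=b-a
        print(l.round(1),a[:2].round(3),b[:2].round(3),np.degrees(np.arctan2(d[1],d[0])).round(1))
E
```

```text
Traceback (most recent call last):
  File "h.py", line 12, in grip
    return [(st[i,4],c[i]+[x0,y0],cv2.minAreaRect(np.argwhere(l==i)[:,::-1].astype(np.float32)+[[x0,y0]])) for i in range(1,k) if st[i,4]>12]
                                  ~~~~~~~~~~~~~~~^^^^^^^^^^^^^^^^^^^^^^^^^^^^^^^^^^^^^^^^^^^^^^^^^^^^^^^^
cv2.error: OpenCV(4.12.0) /io/opencv/modules/imgproc/src/convhull.cpp:143: error: (-215:Assertion failed) total >= 0 && (depth == CV_32F || depth == CV_32S) in function 'convexHull'
```

```bash
sed -i 's/+\[\[x0,y0\]\])/+np.float32([[x0,y0]]))/' h.py
python3 - <<'E'
from h import *
t=cv2.imread("pics/top0.png"); s=cv2.imread("pics/scene0.png")
for th in(60,75):
    print(grip(t,"top",(270,172,290,212),th)); print(grip(s,"scene",(250,162,280,185),th))
g=cv2.cvtColor(t,cv2.COLOR_BGR2GRAY)
L=cv2.createLineSegmentDetector().detect(g[155:232,178:316])[0][:,0]+[178,155,178,155]
for l in L:
    if np.hypot(l[2]-l[0],l[3]-l[1])>15:
        a=ray("top",l[0],l[1],.03);b=ray("top",l[2],l[3],.03);d=b-a
        print(l.round(1),a[:2].round(3),b[:2].round(3),np.degrees(np.arctan2(d[1],d[0])).round(1))
E
```

```text
[(np.int32(103), array([279.60194175, 190.33980583]), ((279.5, 190.5), (27.0, 3.0), 90.0))]
[(np.int32(52), array([263.90384615, 173.42307692]), ((263.67999267578125, 173.26002502441406), (15.800002098083496, 3.200000286102295), 36.86989974975586))]
[(np.int32(132), array([279.87121212, 189.33333333]), ((279.91510009765625, 189.95281982421875), (4.951843738555908, 28.147319793701172), 2.4895529747009277))]
[(np.int32(68), array([263.95588235, 173.61764706]), ((263.8000183105469, 173.6000213623047), (17.600000381469727, 4.0), 36.869895935058594)), (np.int32(27), array([254.        , 176.33333333]), ((254.0, 176.0), (6.0, 4.0), 90.0))]
[277.2 201.9 277.1 176.9] [ 0.465 -0.088] [ 0.539 -0.086] 1.6
[195.9 210.7 197.2 170.7] [0.433 0.147] [0.551 0.149] 1.1
[248.6 184.6 229.9 184.6] [ 0.514 -0.004] [0.512 0.051] 91.7
[282.7 175.6 282.8 219.4] [ 0.544 -0.103] [ 0.415 -0.106] -178.7
[207.1 205.6 207.7 178.1] [0.448 0.115] [0.529 0.117] 1.4
[213.6 175.6 212.9 203.2] [0.537 0.1  ] [0.456 0.099] -178.8
[260.  204.4 260.1 174.4] [ 0.457 -0.039] [ 0.545 -0.036] 1.5
[231.1 180.3 247.4 180.5] [0.525 0.048] [0.526 0.001] -89.0
[264.9 181.9 265.  205.6] [ 0.523 -0.051] [ 0.453 -0.053] -178.2
[203.5 183.1 203.3 200.6] [0.514 0.129] [0.463 0.127] -177.7
[258.6 175.1 216.1 174.9] [ 0.543 -0.032] [0.54  0.093] 91.5
[286.6 218.1 287.4 174.4] [ 0.419 -0.117] [ 0.548 -0.117] 0.1
[189.7 176.9 188.1 199.3] [0.532 0.17 ] [0.465 0.171] 179.1
[221.1 207.  253.6 207.6] [0.446 0.074] [ 0.447 -0.02 ] -89.3
[289.9 176.9 289.9 205.6] [ 0.54  -0.124] [ 0.456 -0.126] -178.9
[302.6 201.9 301.9 179.4] [ 0.468 -0.163] [ 0.534 -0.159] 2.6
[299.9 185.6 299.9 203.1] [ 0.515 -0.154] [ 0.464 -0.155] -179.1
```

```bash
cat >> h.py <<'E'
from scipy.spatial.transform import Rotation as Ro
def tri(ut,us):
    A=[]
    for n,p in(("top",ut),("scene",us)):
        K,R,t=cam(n); A.append((K@np.c_[R,t],np.array(p,float).reshape(2,1)))
    X=cv2.triangulatePoints(A[0][0],A[1][0],A[0][1],A[1][1]).ravel(); return X[:3]/X[3]
def goto(p,yaw):
    s=bot.read_state(); R=Ro.from_rotvec(s["tcp_rot"]); 
    T=Ro.from_matrix(np.array([[np.cos(yaw),np.sin(yaw),0],[np.sin(yaw),-np.cos(yaw),0],[0,0,-1.]]))
    print("t",s["t"],"tcp",s["tcp_pos"].round(4),"shift cm",(100*R.inv().apply(np.array(p)-s["tcp_pos"])).round(2),"turn",(R.inv()*T).as_rotvec().round(4))
E
python3 - <<'E'
from h import *
X=tri((279.6,190.4),(263.9,173.5)); print(X, ray("top",279.6,190.4,.096),ray("scene",263.9,173.5,.096))
print(proj("top",X),proj("scene",X))
goto([X[0],X[1],.17],np.radians(1.4))
E
```

```text
[ 0.49090369 -0.09143301  0.09318137] [ 0.49064392 -0.09112522  0.096     ] [ 0.48706425 -0.08900142  0.096     ]
[279.65455984 190.44298627] [263.833069   173.49581255]
t 0.1 tcp [ 0.2513 -0.6259  0.2304] shift cm [ 42.15 -40.66   6.1 ] turn [-0.0017  0.0004  0.3574]
```

Request:
apply_moves:
  rows:
    - [[4.2,-4.0,0],[0,0,0.08],0]
    - [[8.4,-8.0,0],[0,0,0.16],0]
    - [[12.6,-12.0,0],[0,0,0.24],0]
    - [[16.8,-16.0,0],[0,0,0.31],0]
    - [[20,-19,0],[0,0,0.357],0]

```text
t: 0.6
tcp_pos: [0.3558, -0.3969, 0.231]
tcp_rot: [-3.141, -0.035, 0.001]
contact_force: [1.7, -0.1, 0.4]
grip_width: 0.0855
finger_force: 0.0
```

```bash
python3 -c "
from h import *
goto([.4909,-.0914,.17],np.radians(1.4))"
```

```text
t 0.6 tcp [ 0.3558 -0.3969  0.231 ] shift cm [ 14.19 -30.24   6.11] turn [-0.0004  0.0003 -0.0021]
```

Request:
apply_moves:
  rows:
    - [[2.2,-4.5,0],[0,0,0],60]
    - [[4.4,-9.0,0],[0,0,0],100]
    - [[6.6,-13.5,0],[0,0,0],120]
    - [[8.8,-18.0,0],[0,0,0],120]
    - [[11.0,-22.5,0],[0,0,0],120]

```text
t: 1.1
tcp_pos: [0.4599, -0.1698, 0.2312]
tcp_rot: [3.141, 0.039, -0.0]
contact_force: [1.2, -0.9, 0.8]
grip_width: 0.0451
finger_force: 0.0
```

Request:
apply_moves:
  rows:
    - [[1.6,-3.8,0],[0,0,0],120]
    - [[3.2,-7.7,0],[0,0,0],120]
    - [[3.2,-7.74,2],[0,0,0],120]
    - [[3.2,-7.74,6],[0,0,0],120]
    - [[3.2,-7.74,6.1],[0,0,0],120]

```text
t: 1.6
tcp_pos: [0.486, -0.0929, 0.1662]
tcp_rot: [-3.14, -0.041, 0.016]
contact_force: [-1.2, 0.4, 0.0]
grip_width: 0.0452
finger_force: 0.0
```

```bash
python3 -c "
from h import *
t=bot.capture('top');s=bot.capture('scene')
s=cv2.resize(s[80:240,180:380,::-1],None,fx=4,fy=3.75,interpolation=cv2.INTER_CUBIC)[:, :800]
cv2.imwrite('pics/s1.png',s)
goto([.4909,-.0914,.075],np.radians(1.4)); print(bot.read_state()['grip_width'])"
```

```text
t 1.7 tcp [ 0.4893 -0.0937  0.1701] shift cm [ 0.19 -0.22  9.51] turn [-0.0004  0.0019  0.0001]
0.0454178941500997
```

View pics/s1.png

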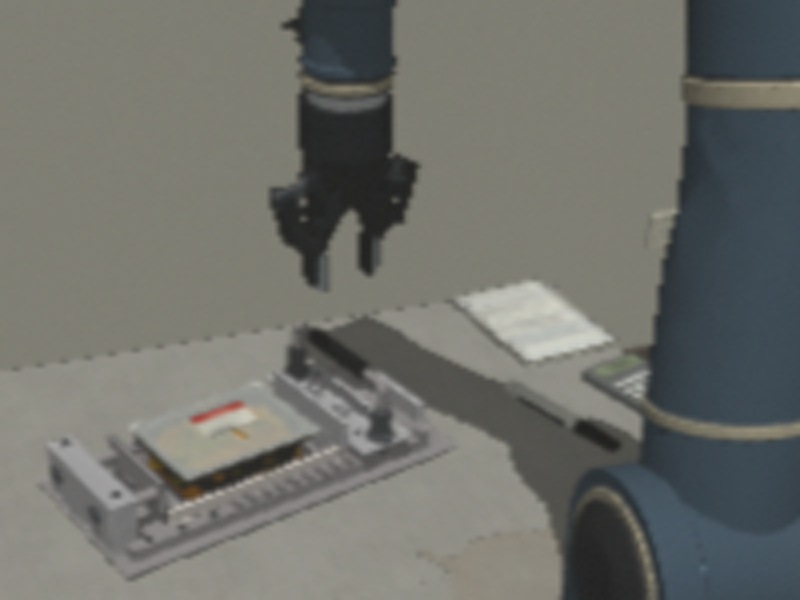

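The gripper is above the black bar with a finger on each side of it (fingertips at about (320,285) and (370,270), bar at (335,350)). I'm lowering it now.

Request:
apply_moves:
  rows:
    - [[0.1,-0.2,3],[0,0,0],120]
    - [[0.2,-0.2,6],[0,0,0],120]
    - [[0.2,-0.2,8.5],[0,0,0],120]
    - [[0.2,-0.2,9.4],[0,0,0],120]
    - [[0.2,-0.2,9.4],[0,0,0],120]

```text
t: 2.2
tcp_pos: [0.4921, -0.0919, 0.0767]
tcp_rot: [3.141, 0.038, 0.0]
contact_force: [-1.5, -0.7, 0.4]
grip_width: 0.0451
finger_force: 0.0
```

Request:
apply_moves:
  rows:
    - [[0,0,0],[0,0,0],150]
    - [[0,0,0],[0,0,0],180]
    - [[0,0,0],[0,0,0],200]
    - [[0,0,0],[0,0,0],225]
    - [[0,0,0],[0,0,0],240]
  force: 40

```text
t: 2.7
tcp_pos: [0.4925, -0.0916, 0.0774]
tcp_rot: [3.141, 0.038, 0.003]
contact_force: [-1.9, -0.5, 5.6]
grip_width: 0.0118
finger_force: 41.3
```

Request:
apply_moves:
  rows:
    - [[0,0,0],[0,0,0],245]
    - [[0,0,0],[0,0,0],255]
    - [[0,0,0],[0,0,0],255]
    - [[0,0,0],[0,0,0],255]
    - [[0,0,0],[0,0,0],255]

```text
t: 3.2
tcp_pos: [0.4925, -0.0916, 0.0774]
tcp_rot: [3.141, 0.038, 0.003]
contact_force: [-0.9, -1.0, 6.6]
grip_width: 0.0118
finger_force: 41.3
```

Request:
apply_moves:
  rows:
    - [[0,0,-0.3],[0,0,0],255]
    - [[0,0,-0.6],[0,0,0],255]
    - [[0,0,-0.9],[0,0,0],255]
    - [[0,0,-1.3],[0,0,0],255]
    - [[0,0,-1.3],[0,0,0],255]

```text
t: 3.7
tcp_pos: [0.4923, -0.0915, 0.0896]
tcp_rot: [-3.141, -0.039, -0.002]
contact_force: [5.8, 0.0, -8.4]
grip_width: 0.0124
finger_force: 39.3
```

```bash
python3 - <<'E'
from h import *
t=bot.capture('top');s=bot.capture('scene')
cv2.imwrite('pics/s2.png',cv2.resize(s[150:240,180:300,::-1],None,fx=6,fy=6,interpolation=cv2.INTER_CUBIC))
r=bot.read_state(); print(r['t'],r['tcp_pos'],r['contact_force'],r['grip_width'])
E
```

```text
3.8 [ 0.49232781 -0.09156787  0.08936572] [ 5.22908451 -0.53574731 -7.66451929] 0.011875407543537138
```

View pics/s2.png

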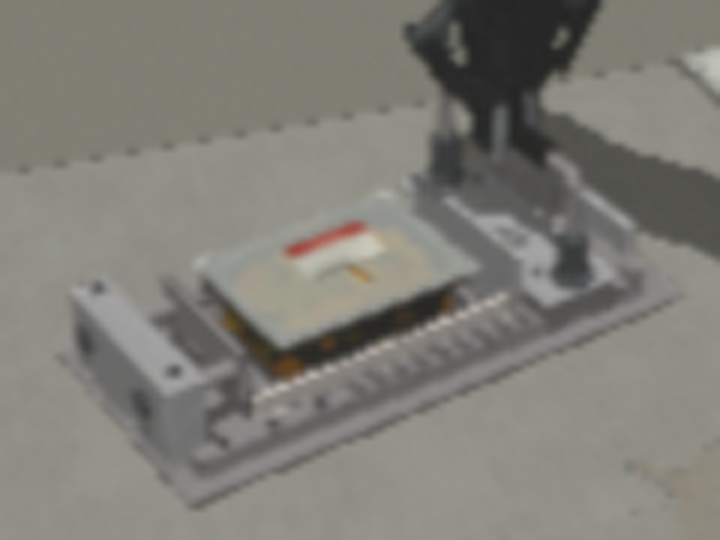

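The bar is up about 12 mm with the spring pulling 8 N, and the pad is untouched, with a clear gap between tray and pad at about (215,310). Now I'll slide toward +y, which is tool −y.

Request:
apply_moves:
  rows:
    - [[0,-0.2,0],[0,0,0],255]
    - [[0,-0.5,0],[0,0,0],255]
    - [[0,-0.8,0],[0,0,0],255]
    - [[0,-1.1,0],[0,0,0],255]
    - [[0,-1.4,0],[0,0,0],255]

```text
t: 4.3
tcp_pos: [0.4921, -0.0796, 0.0893]
tcp_rot: [3.139, 0.037, 0.003]
contact_force: [5.9, -4.3, -8.3]
grip_width: 0.012
finger_force: 39.3
```

Request:
apply_moves:
  rows:
    - [[0,-0.2,0],[0,0,0],255]
    - [[0,-0.4,0],[0,0,0],255]
    - [[0,-0.6,0],[0,0,0],255]
    - [[0,-0.8,0],[0,0,0],255]
    - [[0,-1.0,0],[0,0,0],255]

```text
t: 4.8
tcp_pos: [0.492, -0.0703, 0.0894]
tcp_rot: [3.138, 0.036, 0.003]
contact_force: [5.6, -7.0, -8.0]
grip_width: 0.0121
finger_force: 39.3
```

```bash
python3 - <<'E'
from h import *
t=bot.capture('top')[:,:,::-1]
r=bot.read_state(); print(r['t'],r['tcp_pos'],r['contact_force'],r['grip_width'])
t0=cv2.imread('pics/top0.png')
for im,n in((t0,0),(t,1)):
    g=cv2.cvtColor(im,cv2.COLOR_BGR2GRAY).astype(float)[180:186,195:285].mean(0); print(g.round().astype(int))
for x in(207.5,214,260.5,265): print(x,ray('top',x,190,.053)[:2])
E
```

```text
4.85 [ 0.49197136 -0.06982483  0.08939123] [ 5.58806286 -5.98955068 -8.04961472] 0.012278522537977003
[148 137 114  83  71  83  94  98 104 114 120 122 114  92  68  68  78  82
  92 112 130 138 139 138 140 144 145 144 144 142 143 143 143 144 142 139
 133 123 117 116 117 122 127 127 130 128 127 126 125 122 118 116 116 120
 130 139 143 144 144 145 144 142 140 140 134 120  98  86  93 109 120 126
 137 142 135 134 141 146 143 141 137 124  93  55  29  30  48  73  88 106]
[159 147 122  91  81  92 101 107 113 124 131 132 125 103  75  73  87 101
 127 144 150 151 150 153 156 156 156 154 154 154 154 153 153 152 149 141
 132 127 127 128 133 136 138 137 138 137 135 135 132 128 126 124 116 100
  84  76  71  64  55  53  58  78  88  91  85  76  66  59  56  58  58  60
  58  59  59  60  60  61  60  60  59  60  61  60  59  57  58  60  59  58]
207.5 [0.49123397 0.11325811]
214 [0.49180066 0.09463247]
260.5 [ 0.49585639 -0.0386694 ]
265 [ 0.49624904 -0.05157488]
```

Request:
apply_moves:
  rows:
    - [[0,-0.2,0],[0,0,0],255]
    - [[0,-0.4,0],[0,0,0],255]
    - [[0,-0.6,0],[0,0,0],255]
    - [[0,-0.8,0],[0,0,0],255]
    - [[0,-0.9,0],[0,0,0],255]

```text
t: 5.35
tcp_pos: [0.4918, -0.0611, 0.0894]
tcp_rot: [3.138, 0.037, 0.003]
contact_force: [6.9, -5.3, -8.0]
grip_width: 0.0124
finger_force: 39.3
```

Request:
apply_moves:
  rows:
    - [[0,-0.06,0],[0,0,0],255]
    - [[0,-0.12,0],[0,0,0],255]
    - [[0,-0.18,0],[0,0,0],255]
    - [[0,-0.24,0],[0,0,0],255]
    - [[0,-0.3,0],[0,0,0],255]

```text
t: 5.85
tcp_pos: [0.4918, -0.0591, 0.0894]
tcp_rot: [3.137, 0.036, 0.003]
contact_force: [6.5, -9.1, -7.6]
grip_width: 0.0124
finger_force: 39.4
```

Request:
apply_moves:
  rows:
    - [[0,-0.06,0],[0,0,0],255]
    - [[0,-0.12,0],[0,0,0],255]
    - [[0,-0.18,0],[0,0,0],255]
    - [[0,-0.24,0],[0,0,0],255]
    - [[0,-0.3,0],[0,0,0],255]

```text
t: 6.35
tcp_pos: [0.4918, -0.0569, 0.0895]
tcp_rot: [3.137, 0.035, 0.003]
contact_force: [6.5, -9.9, -6.9]
grip_width: 0.0122
finger_force: 39.4
```

```bash
cat >> h.py <<'E'
def padpos():
    t=bot.capture('top')[:,:,::-1]; o=[]
    for im in(cv2.imread('pics/top0.png'),t):
        g=cv2.cvtColor(im,cv2.COLOR_BGR2GRAY).astype(float)[178:204,195:220].mean(0); o.append(g.round().astype(int)); 
        d=-np.diff(g); i=2+3+np.argmax(d[5:16]); w=d[i-2:i+3].clip(0)
        print(o[-1],"pad edge",195.5+(w*np.arange(i-2,i+3)).sum()/w.sum())
    r=bot.read_state(); print(r['t'],r['tcp_pos'].round(4),r['contact_force'].round(1))
E
python3 -c "
from h import *
padpos()"
```

```text
[148 132 105  79  72  78  83  86  93 107 118 119 107  81  62  67  75  80
  93 116 134 140 139 140 141] pad edge 207.6230871590153
[158 143 115  86  79  85  91  94 102 115 123 118 109 119 139 149 150 151
 152 153 154 155 156 156 156] pad edge 206.13342318059298
6.4 [ 0.4918 -0.0568  0.0894] [ 6.2 -9.6 -8.3]
```

Request:
apply_moves:
  rows:
    - [[0,-0.08,0],[0,0,0],255]
    - [[0,-0.16,0],[0,0,0],255]
    - [[0,-0.24,0],[0,0,0],255]
    - [[0,-0.32,0],[0,0,0],255]
    - [[0,-0.4,0],[0,0,0],255]

```text
t: 6.9
tcp_pos: [0.4917, -0.0534, 0.0895]
tcp_rot: [3.136, 0.034, 0.003]
contact_force: [6.9, -10.5, -8.2]
grip_width: 0.0121
finger_force: 39.4
```

```bash
python3 -c "
from h import *
padpos()"
```

```text
[148 132 105  79  72  78  83  86  93 107 118 119 107  81  62  67  75  80
  93 116 134 140 139 140 141] pad edge 207.6230871590153
[158 143 115  87  79  85  91  94 103 113 112 107 123 143 150 151 151 152
 153 155 155 155 156 156 155] pad edge 205.35714285714286
6.95 [ 0.4917 -0.0532  0.0895] [ 6.3 -9.7 -8.4]
```

Request:
apply_moves:
  rows:
    - [[0,0,0.15],[0,0,0],255]
    - [[0,0,0.3],[0,0,0],255]
    - [[0,0,0.4],[0,0,0],255]
    - [[0,0,0.45],[0,0,0],255]
    - [[0,0,0.45],[0,0,0],255]

```text
t: 7.45
tcp_pos: [0.4917, -0.0532, 0.085]
tcp_rot: [3.136, 0.035, 0.003]
contact_force: [6.2, -8.2, -7.2]
grip_width: 0.0122
finger_force: 39.5
```

Request:
apply_moves:
  rows:
    - [[0,0,0.03],[0,0,0],255]
    - [[0,0,0.06],[0,0,0],255]
    - [[0,0,0.08],[0,0,0],255]
    - [[0,0,0.1],[0,0,0],255]
    - [[0,0,0.1],[0,0,0],255]

```text
t: 7.95
tcp_pos: [0.4917, -0.0532, 0.0842]
tcp_rot: [3.136, 0.035, 0.003]
contact_force: [4.8, -9.4, -6.1]
grip_width: 0.0123
finger_force: 39.7
```

Request:
apply_moves:
  rows:
    - [[0,0,0.02],[0,0,0],255]
    - [[0,0,0.04],[0,0,0],255]
    - [[0,0,0.06],[0,0,0],255]
    - [[0,0,0.08],[0,0,0],255]
    - [[0,0,0.08],[0,0,0],255]

```text
t: 8.45
tcp_pos: [0.4918, -0.0532, 0.0839]
tcp_rot: [3.136, 0.035, 0.003]
contact_force: [3.9, -10.0, -0.7]
grip_width: 0.012
finger_force: 40.3
```

Request:
apply_moves:
  rows:
    - [[0,0,0.02],[0,0,0],255]
    - [[0,0,0.04],[0,0,0],255]
    - [[0,0,0.06],[0,0,0],255]
    - [[0,0,0.06],[0,0,0],255]
    - [[0,0,0.06],[0,0,0],255]

```text
t: 8.95
tcp_pos: [0.4918, -0.0532, 0.0837]
tcp_rot: [3.136, 0.034, 0.003]
contact_force: [3.5, -9.3, 2.6]
grip_width: 0.0123
finger_force: 40.9
```

Pins touch the lands at TCP z ≈ 0.084. I'll search forward for a notch using the vertical force.

Request:
apply_moves:
  rows:
    - [[0,-0.04,0],[0,0,0],255]
    - [[0,-0.08,0],[0,0,0],255]
    - [[0,-0.12,0],[0,0,0],255]
    - [[0,-0.16,0],[0,0,0],255]
    - [[0,-0.2,0],[0,0,0],255]

```text
t: 9.45
tcp_pos: [0.4917, -0.0515, 0.0829]
tcp_rot: [3.136, 0.034, 0.004]
contact_force: [5.9, -11.4, -7.0]
grip_width: 0.0119
finger_force: 39.6
```

Request:
apply_moves:
  rows:
    - [[0,-0.03,0],[0,0,0],255]
    - [[0,-0.06,0],[0,0,0],255]
    - [[0,-0.09,0],[0,0,0],255]
    - [[0,-0.12,0],[0,0,0],255]
    - [[0,-0.15,0],[0,0,0],255]

```text
t: 9.95
tcp_pos: [0.4917, -0.0503, 0.0827]
tcp_rot: [3.136, 0.034, 0.003]
contact_force: [6.8, -11.3, -5.9]
grip_width: 0.0123
finger_force: 39.6
```

Request:
apply_moves:
  rows:
    - [[0,0,0.04],[0,0,0],255]
    - [[0,0,0.08],[0,0,0],255]
    - [[0,0,0.12],[0,0,0],255]
    - [[0,0,0.15],[0,0,0],255]
    - [[0,0,0.15],[0,0,0],255]

```text
t: 10.45
tcp_pos: [0.4917, -0.0503, 0.0812]
tcp_rot: [3.136, 0.034, 0.003]
contact_force: [6.4, -11.4, -6.3]
grip_width: 0.012
finger_force: 39.6
```

Request:
apply_moves:
  rows:
    - [[0,0,0.06],[0,0,0],255]
    - [[0,0,0.12],[0,0,0],255]
    - [[0,0,0.18],[0,0,0],255]
    - [[0,0,0.24],[0,0,0],255]
    - [[0,0,0.24],[0,0,0],255]

```text
t: 10.95
tcp_pos: [0.4917, -0.0503, 0.0789]
tcp_rot: [3.136, 0.034, 0.003]
contact_force: [5.9, -11.9, -4.8]
grip_width: 0.0123
finger_force: 39.6
```

Request:
apply_moves:
  rows:
    - [[0,0,0.04],[0,0,0],255]
    - [[0,0,0.08],[0,0,0],255]
    - [[0,0,0.12],[0,0,0],255]
    - [[0,0,0.16],[0,0,0],255]
    - [[0,0,0.16],[0,0,0],255]

```text
t: 11.45
tcp_pos: [0.4917, -0.0503, 0.0776]
tcp_rot: [3.136, 0.034, 0.003]
contact_force: [3.8, -11.0, -3.3]
grip_width: 0.0122
finger_force: 40.1
```

```bash
python3 -c "
from h import *
padpos()"
```

```text
[148 132 105  79  72  78  83  86  93 107 118 119 107  81  62  67  75  80
  93 116 134 140 139 140 141] pad edge 207.6230871590153
[158 143 115  87  79  86  92 101 109 107 105 124 144 151 150 151 153 154
 154 156 156 156 156 156 155] pad edge 204.05445544554456
11.5 [ 0.4917 -0.0503  0.0776] [  5.8 -10.6  -3.1]
```

Pins are nearly at the bottom, with the pad about 8–9 mm in. I'll unload the push gently, then open.

Request:
apply_moves:
  rows:
    - [[0,0.03,0.02],[0,0,0],255]
    - [[0,0.06,0.04],[0,0,0],255]
    - [[0,0.09,0.04],[0,0,0],255]
    - [[0,0.12,0.04],[0,0,0],255]
    - [[0,0.15,0.04],[0,0,0],255]
  force: 25

```text
t: 12.0
tcp_pos: [0.4917, -0.0503, 0.0775]
tcp_rot: [3.137, 0.035, 0.003]
contact_force: [2.9, -7.0, -0.6]
grip_width: 0.0121
finger_force: 40.5
```

Request:
apply_moves:
  rows:
    - [[0,0,0],[0,0,0],235]
    - [[0,0,0],[0,0,0],220]
    - [[0,0,0],[0,0,0],200]
    - [[0,0,0],[0,0,0],180]
    - [[0,0,0],[0,0,0],160]

```text
t: 12.5
tcp_pos: [0.4899, -0.0461, 0.0766]
tcp_rot: [-3.141, -0.041, 0.002]
contact_force: [-0.5, -0.2, 0.5]
grip_width: 0.0315
finger_force: 0.0
```

Request:
apply_moves:
  rows:
    - [[0,0,0],[0,0,0],130]
    - [[0,0,0],[0,0,0],120]
    - [[0,0,-1],[0,0,0],120]
    - [[0,0,-4],[0,0,0],120]
    - [[0,0,-8],[0,0,0],120]

```text
t: 13.0
tcp_pos: [0.4892, -0.0464, 0.1566]
tcp_rot: [-3.141, -0.04, 0.006]
contact_force: [0.8, 0.5, -0.2]
grip_width: 0.0453
finger_force: 0.0
```

Request:
apply_moves:
  rows:
    - [[-1,0,-4],[0,0,0],120]
    - [[-1,3,-8],[0,0,0],120]
    - [[0,7,-10],[0,0,0],120]
    - [[0,11,-10],[0,0,0],120]
    - [[0,14,-10],[0,0,0],120]

```text
t: 13.5
tcp_pos: [0.4942, -0.1892, 0.2585]
tcp_rot: [3.14, 0.036, 0.004]
contact_force: [-0.6, -0.5, -0.0]
grip_width: 0.0454
finger_force: 0.0
```

```bash
python3 - <<'E'
from h import *
padpos(); s=bot.capture('scene')[:,:,::-1]; t=bot.capture('top')[:,:,::-1]
cv2.imwrite('pics/sF.png',s);cv2.imwrite('pics/tF.png',t)
cv2.imwrite('pics/sFc.png',cv2.resize(s[150:240,180:300],None,fx=6,fy=6,interpolation=cv2.INTER_CUBIC))
gt=grip(t,"top",(255,172,290,212),60); gs=grip(s,"scene",(235,155,285,195),60); print(gt,gs)
for a in gt:
  for b in gs: print(a[0],b[0],tri(a[1],b[1]))
E
```

```text
[148 132 105  79  72  78  83  86  93 107 118 119 107  81  62  67  75  80
  93 116 134 140 139 140 141] pad edge 207.6230871590153
[159 143 115  86  79  86  93 101 109 107 105 125 144 151 151 151 153 154
 156 156 156 156 156 156 156] pad edge 204.0
13.55 [ 0.4933 -0.1948  0.2577] [-1.1 -4.3  0.2]
[(np.int32(80), array([264.9875, 189.8375]), ((265.0, 190.0), (26.0, 2.0), 90.0))] [(np.int32(51), array([254.52941176, 177.19607843]), ((254.2176513671875, 176.82940673828125), (15.727458000183105, 3.1454918384552), 40.601295471191406))]
80 51 [ 0.49106383 -0.05150966  0.09181365]
```

View pics/sFc.png

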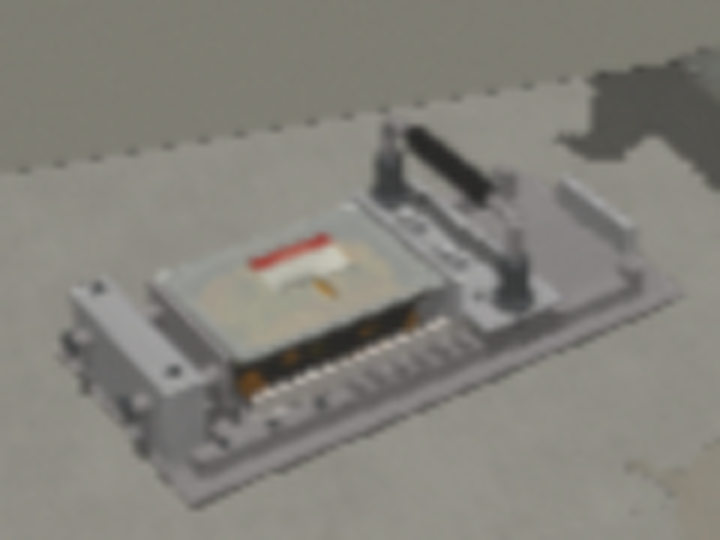

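The last crop shows the bar down (grip centre at z ≈ 0.092, same as at the start). The tray is flat and straight between stop plate and pad, and the pad rods stick out behind the end block at about (70,345) and (130,410). I'm handing the job in.

```bash
python3 -c "
from station import bot
print(bot.job_done())"
```

```text
the job is handed in; nothing more can be done
None
```

The tray is clamped and the job is handed in: the bar's pins are down in the notches, the tray lies flat against the stop plate, and I estimate the end pad is pushed in about 8 mm; the hand-in gave no pass or fail result.

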